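# Turn the test bar end for end in the ratchet hold-down stand

## Robot

A 6-joint arm with a two-finger parallel gripper is mounted at the origin on a cart in front of the work surface, level with it; the furniture and walls round the work are solid. World frame = base frame: x ahead of the robot, y to its left, z up, the work surface at z = 0. Lengths are in mm, angles in degrees, forces in N, time in s.
With the tool pointing down it reaches from about 350 to 850 mm from the base axis. Payload 8.1 kg.
Tool frame: the origin (TCP) lies midway between the tips of the shut fingers; the grasp point (between the pads) lies 19 mm behind it; y points along the fingers, z is the direction in which the jaws open and shut, and the axes are right-handed (so a half turn about y gives the same grasp; the last joint's range is limited). The gripper opens to 85 mm and grips with 20 to 120 N. Pads are 22 mm wide; open, the fingers measure 114 mm over their backs; the gripper's body (76 mm by 85 mm) begins 54 mm behind the grasp point. The pads swing forward as they close: fully open they stand 13 mm farther back than shut.
Start: joints at [-81.326, 7.471, 85.268, -0, 87.261, -4.893], TCP at [140.776, -583.256, 231.292] pointing down, gripper open.
Joint ranges: [-169.43, 169.43], [-51.17, 129.36], [1.28, 143.12], [-76.62, 256.62], [0, 156.53], [-152.29, 152.29]. Speed limits (degrees/s): [136.94, 136.94, 159.86, 180, 180, 180].

## Interface

Orientations are given as [roll, pitch, yaw] about the fixed x, y, z axes, in that order (R = Rz(yaw) Ry(pitch) Rx(roll)).
In Python, from station import * gives the robot as it stands.
- The arm moves only by the tool apply_moves, never from a script. Its arguments are lists of equal length, an entry for each row: "claw": the opening, from 0 (shut) to 1 (fully open); "delta_pos": the shift along the world's x, y, z in mm, a list of three; "dr": the turn, a rotation vector about the world's x, y, z in degrees, a list of three. A call has 1 to 12 rows; each row shifts and turns the commanded pose from where the row before left it; what a row does not reach is not made up. A row lasts 1/8 s, in which the tool goes at most 62.5 mm and 10.7 degrees, less where a joint would pass 70% of its speed; a pose out of reach is approached as far as the arm can. A call with a gripper value outside its range is refused whole. The fingers move at their own pace and stop on an object; "grip_force" is the grip in N (left out, the last holds). Time passes only in rows, so rows that do not move let the fingers close. It gives the time, the measured TCP pose, the force and the opening at its end, in the units of the state.
- observe(): the state, without advancing time (a new reading comes with each control period).
- grab_frame(name): name is "side" or "top"; returns a dict with "pixels" (400x640x3 uint8, red, green, blue), "mtx" (3x3 intrinsics, pixels), "dist" ([k1, k2, p1, p2, k3] as OpenCV has them; the pictures are not rectified), "rvec" (rotation vector, rad) and "tvec" (3), from world to camera coordinates, as OpenCV has them. Camera axes: x right, y down, z forward; pixel columns grow to the right and rows downward; lengths in mm; the calibration is good to about 2 mm. A picture is of the moment at which its call begins. There is no depth.
- close_job(): hands the job in, once; it reports no verdict.
The state is a dict: "t": time; "joint_positions": joint angles; "joint_velocities": joint speeds; "joint_efforts": joint torques, N m; "ee_pos": TCP position; "orientation": TCP orientation; "ft_force": force on the tool from outside, world axes, zero at the start; "ft_torque": the same for the moment, N m; "grip_width": finger opening in mm.
Only numpy, scipy, OpenCV 4.12 (cv2) and the standard library are available. Lean on these libraries where they do the work, as an engineer would, in place of code of your own. Each camera call takes 0.05 s, during which the arm holds its last target.

## Task

Lift the stand's blue hold-down arm by its black knob at least four clicks, so that it stays up on the pawl by itself. Turn the steel test bar end for end and lay it back in the channel and on the outer rest, blue end under the foot and up against the end stop. Then press the red lever down to free the pawl and keep it down until the foot has come to rest on the bar, and let go; leave the other things on the bench as they are.

Things in the scene. Friction and masses are not known exactly. Their poses are not given: they have to be found in the camera images.
- stand: Grey ratchet hold-down stand, fixed to the bench. Origin on the bench surface straight below the foot; z up, +x towards its column, -y along the bar's outer part, +y towards the pawl lever. 'Stand mm' below means this frame. Column x 59 to 100, y -24 to 51, up to z 190. Base plate z 0 to 12; under the bar it spans x -32 to 32. Rail slides up and down at x 75, y 0.
- channel (a point): Centre of the channel floor under the foot, stand mm (0, 0, 40). The channel carries the bar's inner end: y -50 to 16.5, 27 wide between two cheeks that rise to z 45, closed at y 16.5 by an end stop with its top at z 53. The outer rest, 24 wide, y -155 to -141, has its top at z 40 too. From y -50 to -141 the bar is free at both sides, and beneath down to the base plate.
- hold_arm (a joint): Height of rail, arm, foot and knob, m: 0 = foot on a 14 mm bar, grows upward, limits -0.0125 and 0.068. Five teeth: after each click the pawl holds it at about 0.0125, 0.0245, 0.0365, 0.0485 (four clicks), 0.0605. About 0.45 kg; a damper of 45 N per m/s: with the pawl free it sinks at about 0.1 m/s. Lifting it slowly takes 6 to 12 N, quickly up to 20 N.
- knob (a point): Centre of the grip of the black lifting knob on top of the rail: upright cylinder 26 mm in diameter, its flat top 13 mm above this point, its underside 19 mm below. Moves with joint hold_arm; at joint 0 at stand mm (75, 0, 218).
- foot (a point): Centre of the underside of the round rubber foot (18 mm diameter) under the tip of the blue arm; moves with joint hold_arm; at joint 0 at stand mm (0, 0, 54). The arm, 16 mm wide, runs from the rail to 11 mm past the foot, its underside 23 mm and its top 39 mm above this point.
- pawl (a joint): Angle of the sprung brass pawl, rad: 0 = engaged in the teeth, grows when the red lever pad is pressed down, limit 0.45. Above about 0.25 the rail is free to sink; the spring returns it when let go. About 2 to 4 N at the pad are enough.
- lever_pad (a point): Centre of the top of the red pad (24 x 22 mm, 6 thick) on the pawl lever; at rest at stand mm (75, 90.5, 165). The lever turns about a pin along the stand's x at y 24.5, z 139. Pressing the pad down 25 mm brings joint pawl to about 0.4, and the pad swings outward by about 4 mm.
- bar: Loose steel test bar, 22 x 200 x 14 mm (x, y, z), about 0.3 kg; origin at the centre of its underside. +y end painted orange, -y end blue (24 mm bands). At the start the orange end is under the foot, bar +y along stand +y; at the end its +y points along stand -y. Against the stop its origin is then at stand mm (0, -83.5, 40); up to 4 mm short of the stop is well placed.
- blue_spot (a point): Point on the bar's top face, on its centre line, 15 mm from the blue end; in place it lies under the foot.
- white_vial: Bystander: small cream bottle with white cap, 32 mm diameter, 72 mm tall; origin at the centre of its underside.
- red_vial: Bystander: small cream bottle with red cap, 30 mm diameter, 76 mm tall; origin at the centre of its underside.
- cup: Bystander: clear plastic cup, 70 mm wide, 60 mm tall; origin at the centre of its underside.
- float: Bystander: flat blue foam tube float, 111 x 141 x 16 mm; origin at the centre of its underside.
- marker_green: Bystander: green marker pen standing upright, 112 mm tall, 25 mm thick.
- forceps: Bystander: steel forceps lying on the bench, 133 mm long, 11 mm high.

How it is judged:
By the outcome, as a careful person would: the job done as asked, in the order asked, and still so for the second after the job is handed in, with the robot touching nothing.
It also fails if it takes over 69 s, if anything falls off the work surface, if the arm or the gripper's body presses on something with over 40 N, if the wrist force passes 120 N, or if a joint passes its speed limit or range.

## Working session

There is one attempt and no reset: what is moved stays moved. The work goes in short steps, Python scripts to look and compute and a tool call to move; the robot and the scene stay as the last step left them, time stands still between calls to the robot, and variables do not carry over. Pictures are saved under pics/ and viewed, and the job is handed in when it is done.

Besides the shell and the picture viewer there is one more tool, called after ">>>" by a JSON object that holds its "op" and its "data", one argument or row to a line. apply_moves: Moves the arm, as the interface text tells. Its arguments: {"type":"object","properties":{"claw":{"type":"array","items":{"type":"number"}},"delta_pos":{"type":"array","items":{"type":"array","items":{"type":"number"}}},"dr":{"type":"array","items":{"type":"array","items":{"type":"number"}}},"grip_force":{"type":"number"}},"required":["claw","delta_pos","dr"]}

```bash
ls; mkdir -p pics; python3 - <<'E'
from station import *
import cv2
s=observe();print(s)
for n in("side","top"):
    f=grab_frame(n);cv2.imwrite(f"pics/{n}0.png",f["pixels"][:,:,::-1]);print(n,f["mtx"],f["dist"],f["rvec"],f["tvec"])
E
```

```text
pics
{'t': 0.0, 'joint_positions': array([-8.13241695e+01,  7.51532796e+00,  8.53299167e+01,  1.99877899e-04,
        8.72603751e+01, -4.89297024e+00]), 'joint_velocities': array([-0.01003537,  0.12104882, -0.03197444,  0.02578524, -0.05651536,
        0.05292289]), 'joint_efforts': array([ 7.40130508e-04, -5.69405365e+01, -5.00544262e+01, -9.44805424e-05,
        1.48853171e-02,  5.93620598e-06]), 'ee_pos': array([ 140.70879519, -582.70519326,  230.23601929]), 'orientation': array([-9.01052178e+01,  9.20770338e-03, -1.66431217e+02]), 'ft_force': array([0.35924774, 0.53821692, 0.01005791]), 'ft_torque': array([ 0.01241758, -0.01997133, -0.04188106]), 'grip_width': 85.58061976750335}
side [[398.89858466   0.         318.90091832]
 [  0.         398.89858466 200.17668599]
 [  0.           0.           1.        ]] [-0.08650125  0.          0.          0.          0.        ] [ 0.01718132 -2.67618004  1.59233091] [ 511.40037595  175.2018228  1310.04379613]
top [[450.29970354   0.         316.56303364]
 [  0.         450.29970354 196.05038698]
 [  0.           0.           1.        ]] [-0.10449873  0.          0.          0.          0.        ] [ 2.12156037 -2.10286066  0.21943072] [ -59.88632226  507.15127153 1632.43982495]
```

View pics/side0.png

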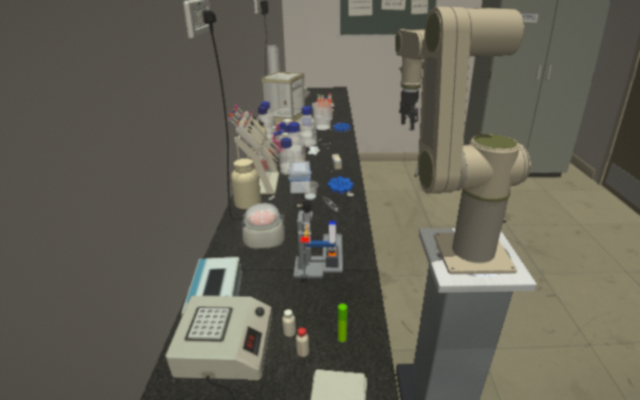

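View pics/top0.png

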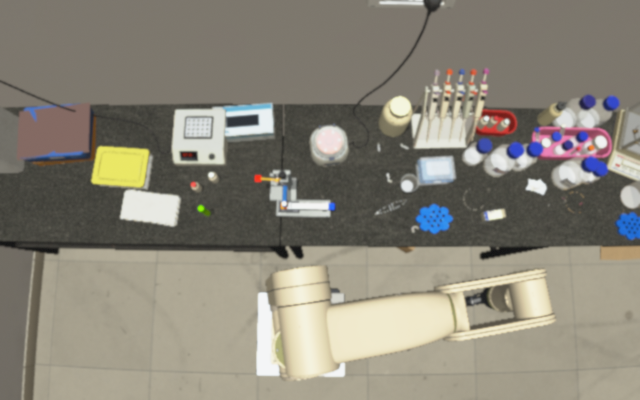

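```bash
cat > h.py <<'E'
from station import *
import numpy as np, cv2
from scipy.optimize import least_squares
def shot(n,name,box,k):
    f=grab_frame(n);x0,y0,x1,y1=box
    c=f["pixels"][y0:y1,x0:x1,::-1]
    cv2.imwrite(f"pics/{name}.png",cv2.resize(c,None,fx=k,fy=k,interpolation=cv2.INTER_CUBIC)); return f
def proj(f,P):
    return cv2.projectPoints(np.float64(P).reshape(-1,1,3),f["rvec"],f["tvec"],f["mtx"],f["dist"])[0].reshape(-1,2)
def st2w(p,P):  # p = x,y,yaw(rad)
    P=np.atleast_2d(np.float64(P));c,s=np.cos(p[2]),np.sin(p[2])
    return np.c_[p[0]+c*P[:,0]-s*P[:,1],p[1]+s*P[:,0]+c*P[:,1],P[:,2]]
def onplane(f,uv,z):
    u=cv2.undistortPoints(np.float64(uv).reshape(-1,1,2),f["mtx"],f["dist"]).reshape(-1,2)
    R=cv2.Rodrigues(f["rvec"])[0];C=-R.T@f["tvec"]
    d=np.c_[u,np.ones(len(u))]@R
    return C+d*((z-C[2])/d[:,2])[:,None]
E
python3 - <<'E'
from h import *
shot("top","t1",(240,160,350,225),7)
shot("side","s1",(275,185,365,285),6)
E
```

```text
(no output)
```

View pics/t1.png

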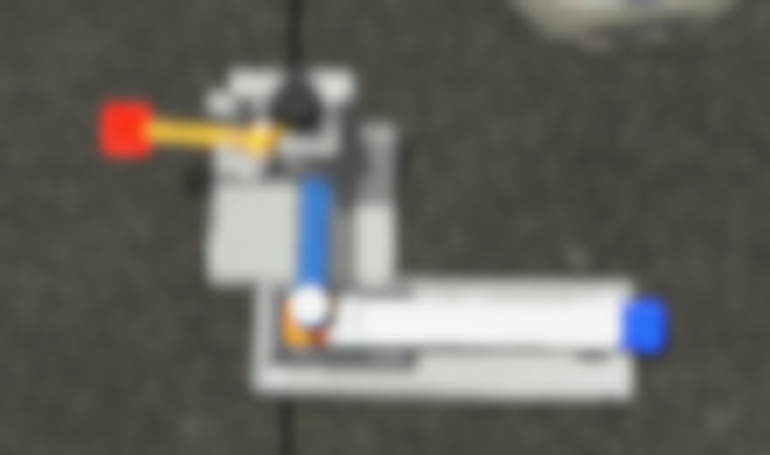

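View pics/s1.png

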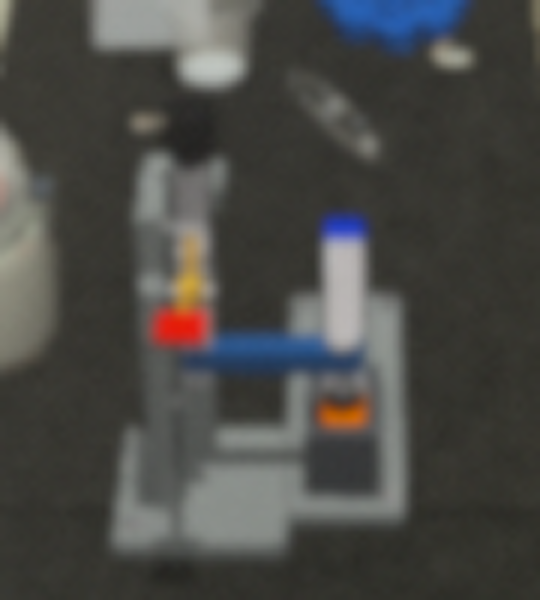

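```bash
cat >> h.py <<'E'
E
python3 - <<'E'
from h import *
ft=grab_frame("top");fs=grab_frame("side")
T=[((126,129),(75,90.5,162)),((297,102),(75,0,224)),((664,326),(0,-183.5,50)),((643,326),(0,-171.5,54)),((445,393),(-32,None,12))]
S=[((181,327),(75,90.5,162)),((190,132),(75,0,215)),((344,217),(0,-183.5,54)),((344,237),(0,-159.5,54))]
def cv(L,k,x0,y0): return [(( (a+.5)/k-.5+x0,(b+.5)/k-.5+y0),P) for (a,b),P in L if P[1] is not None]
T=cv(T,7,240,160);S=cv(S,6,275,185)
def res(p):
    r=[]
    for f,L in((ft,T),(fs,S)):
        r.append((proj(f,st2w(p,[P for _,P in L]))-np.array([u for u,_ in L])))
    return np.vstack(r).ravel()
o=least_squares(res,[550,0,0],loss="soft_l1",x_scale=[10,10,.1])
print(o.x[:2],np.degrees(o.x[2]));print(o.fun.reshape(-1,2).round(2))
for L,f in((T[:],ft),):print(onplane(f,[u for u,_ in L],54).round(0))
p=o.x
# overlay
def seg(im,f,A,B,x0,y0,k,c=(0,255,0)):
    q=proj(f,st2w(p,[A,B]));q=((q+.5-[x0,y0])*k).astype(int)
    cv2.line(im,tuple(map(int,q[0])),tuple(map(int,q[1])),c,1)
for f,n,b,k in((ft,"ot",(240,160,350,225),7),(fs,"os",(275,185,365,285),6)):
    im=cv2.resize(f["pixels"][b[1]:b[3],b[0]:b[2],::-1],None,fx=k,fy=k,interpolation=cv2.INTER_CUBIC)
    def box(x0,x1,y0,y1,z,c=(0,255,0)):
        Q=[(x0,y0,z),(x1,y0,z),(x1,y1,z),(x0,y1,z)]
        for i in range(4): seg(im,f,Q[i],Q[(i+1)%4],b[0],b[1],k,c)
    box(-11,11,-183.5,16.5,54);box(-11,11,-183.5,-159.5,54);box(63,87,79.5,101.5,165);box(62,88,-13,13,231);box(62,88,-13,13,199)
    box(59,100,-24,51,190,(0,255,255));box(-32,32,-155,16.5,12,(255,0,255));box(-8,8,-8,60,93,(255,0,255));box(-8,75,-8,8,93,(0,0,255))
    cv2.imwrite(f"pics/{n}.png",im)
E
```

```text
[469.8619002   62.20497659] -0.3165944822335536
[[ 0.27  0.72]
 [ 0.14  0.48]
 [-0.3   0.39]
 [-0.48  0.15]
 [-0.22 -0.31]
 [-0.5  -0.19]
 [-0.34 -0.13]
 [-0.35  0.15]]
[[ 575.  168.   54.]
 [ 591.   76.   54.]
 [ 470. -122.   54.]
 [ 470. -111.   54.]]
```

View pics/ot.png

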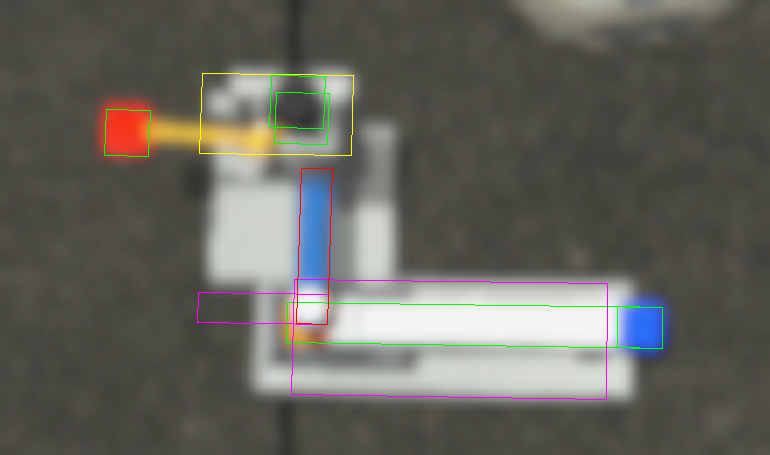

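View pics/os.png

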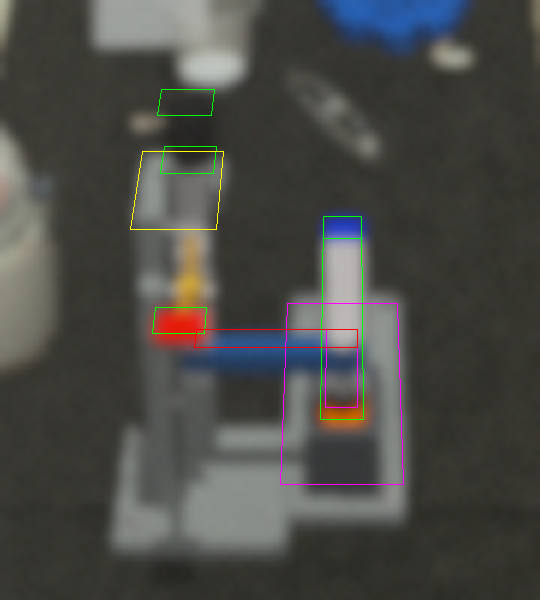

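```bash
python3 - <<'E'
from h import *
f=grab_frame("top")
for n,uv,z in [("forceps ends",(375,214),0),("",(407,199),0),("float left",(417,218),8),("edge front L",(250,243),0),("edge front R",(380,246),0),("marker",(203,210),100),("white",(212,177),70),("base right end",(330,208),12),("cup",(408,184),40),("sticks",(390,178),0),("heater",(329,162),0)]:
    print(n,onplane(f,[uv],z).round(0))
shot("top","t2",(300,150,430,250),6)
E
```

```text
forceps ends [[ 450. -280.    0.]]
 [[ 510. -406.    0.]]
float left [[ 435. -440.    8.]]
edge front L [[335. 195.   0.]]
edge front R [[ 328. -297.    0.]]
marker [[442. 357. 100.]]
white [[574. 338.  70.]]
base right end [[ 470. -107.   12.]]
cup [[ 560. -403.   40.]]
sticks [[ 593. -342.    0.]]
heater [[ 656. -103.    0.]]
```

View pics/t2.png

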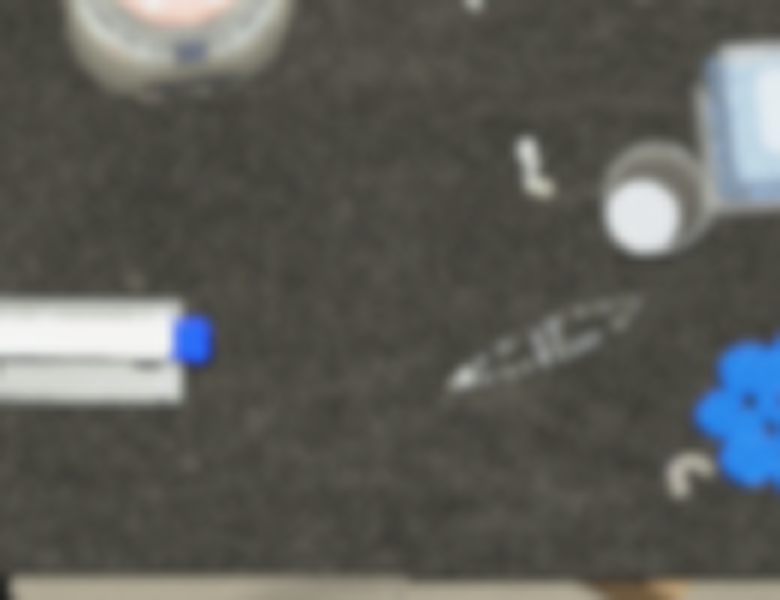

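>>> {"op": "apply_moves", "data": {
  "claw": [1,1,1,1,1,1,1,1,1,1],
  "delta_pos": [
    [30,20,40],
    [40,40,40],
    [40,50,15],
    [45,55,0],
    [40,55,0],
    [40,50,0],
    [30,50,0],
    [20,50,0],
    [10,50,0],
    [10,50,0]
  ],
  "dr": [
    [0,0,7.6],
    [0,0,7.6],
    [0,0,7.6],
    [0,0,7.6],
    [0,0,7.6],
    [0,0,7.6],
    [0,0,7.6],
    [0,0,7.6],
    [0,0,7.6],
    [0,0,7.6]
  ],
  "grip_force": 60
}}

```text
t: 1.65
ee_pos: [430.5, -130.2, 321.8]
orientation: [-90.0, -0.0, -90.2]
ft_force: [0.5, -0.2, 1.1]
grip_width: 85.4
```

>>> {"op": "apply_moves", "data": {
  "claw": [1,1,1,1,1,1,1],
  "delta_pos": [
    [25,45,0],
    [25,45,-10],
    [25,45,-20],
    [24,40,-20],
    [0,0,0],
    [0,0,0],
    [0,0,0]
  ],
  "dr": [
    [0,0,0],
    [0,0,0],
    [0,0,0],
    [0,0,0],
    [0,0,0],
    [0,0,0],
    [0,0,0]
  ]
}}

```text
t: 2.52
ee_pos: [529.4, 42.1, 272.7]
orientation: [-89.9, -0.0, -90.5]
ft_force: [0.7, -0.1, 0.8]
grip_width: 85.6
```

```bash
python3 - <<'E'
from h import *
s=observe();print(s["t"],s["ee_pos"],s["orientation"],s["joint_positions"])
f=shot("top","t3",(240,140,350,225),7)
g=shot("side","s3",(260,120,380,285),4)
print(proj(f,[s["ee_pos"]]),proj(g,[s["ee_pos"]]))
E
```

```text
2.525 [529.40252553  42.06465069 272.69392029] [-8.99088879e+01 -1.65396869e-02 -9.05030921e+01] [-9.78529451e-01 -4.14118321e+00  9.28116310e+01 -1.57867493e-02
  9.12383060e+01 -4.75804253e-01]
[[286.93356952 175.49227891]] [[310.75633657 185.73134827]]
```

View pics/t3.png

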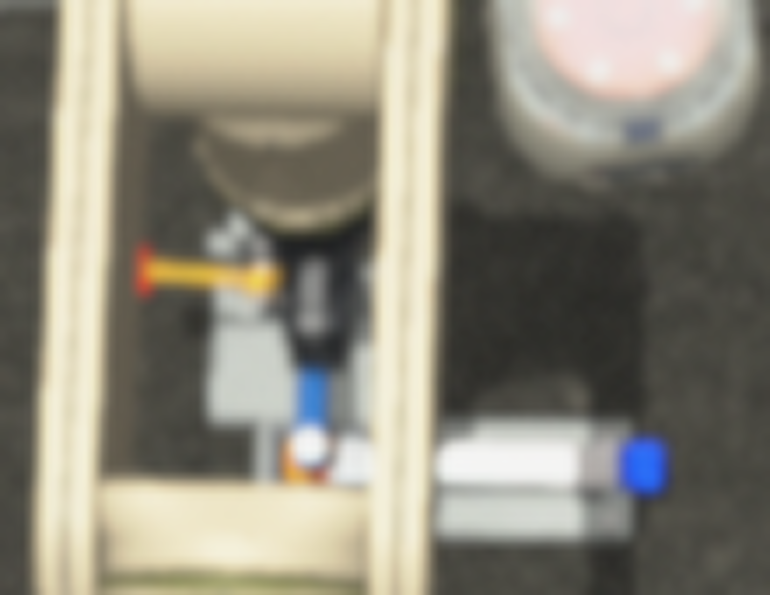

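View pics/s3.png

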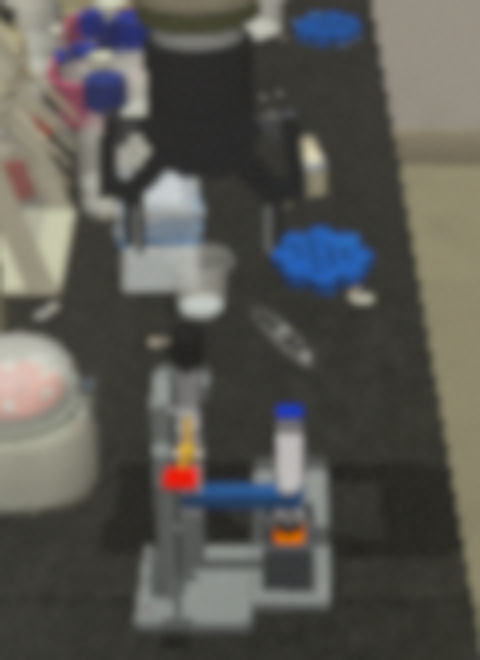

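>>> {"op": "apply_moves", "data": {
  "claw": [1,1,1,1,1,1,1,1],
  "delta_pos": [
    [16,20,-4],
    [0,0,-20],
    [0,0,-20],
    [0,0,-15],
    [0,0,-10],
    [0,0,-5],
    [0,0,0],
    [0,0,0]
  ],
  "dr": [
    [0,0,0],
    [0,0,0],
    [0,0,0],
    [0,0,0],
    [0,0,0],
    [0,0,0],
    [0,0,0],
    [0,0,0]
  ]
}}

```text
t: 3.62
ee_pos: [545.7, 63.1, 198.4]
orientation: [-89.9, 0.0, -90.4]
ft_force: [-0.1, -0.4, -0.2]
grip_width: 85.5
```

```bash
python3 - <<'E'
from h import *
s=observe();print(s["t"],s["ee_pos"],s["orientation"],s["ft_force"])
g=shot("side","s4",(280,160,370,285),6)
print(proj(g,[s["ee_pos"]]))
E
```

```text
3.625 [545.7050697   63.09206829 198.40387819] [-8.99296047e+01  1.37911757e-03 -9.04291318e+01] [-0.05316172 -0.38086825 -0.20294145]
[[305.63539378 211.51585657]]
```

View pics/s4.png

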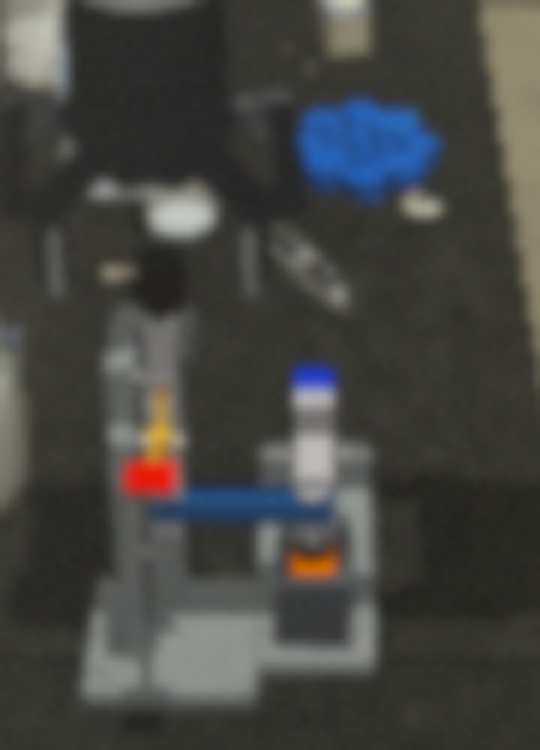

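>>> {"op": "apply_moves", "data": {
  "claw": [1,0.25,0.25,0.25,0.25,0.25,0.25],
  "delta_pos": [
    [-3,-1,0],
    [0,0,0],
    [0,0,0],
    [0,0,0],
    [0,0,0],
    [0,0,0],
    [0,0,0]
  ],
  "dr": [
    [0,0,0],
    [0,0,0],
    [0,0,0],
    [0,0,0],
    [0,0,0],
    [0,0,0],
    [0,0,0]
  ],
  "grip_force": 30
}}

```text
t: 4.55
ee_pos: [543.6, 62.1, 198.0]
orientation: [-89.8, 0.0, -90.4]
ft_force: [7.1, 1.0, -2.7]
grip_width: 24.9
```

```bash
python3 - <<'E'
from h import *
s=observe();print(s["t"],s["ee_pos"],s["orientation"],s["ft_force"],s["grip_width"])
E
```

```text
4.55 [543.5924151   62.05325175 198.0308917 ] [-8.98257830e+01  6.67944616e-03 -9.04377299e+01] [ 7.11473866  0.98012945 -2.745207  ] 24.949791874752137
```

>>> {"op": "apply_moves", "data": {
  "claw": [0.1,0.1,0.1,0.1,0.1,0.1,0.1,0.1,0.1,0.1,0.1,0.1],
  "delta_pos": [
    [1,0,0],
    [0,0,0],
    [0,0,3],
    [0,0,6],
    [0,0,7],
    [0,0,8],
    [0,0,8],
    [0,0,8],
    [0,0,8],
    [0,0,7],
    [0,0,0],
    [0,0,0]
  ],
  "dr": [
    [0,0,0],
    [0,0,0],
    [0,0,0],
    [0,0,0],
    [0,0,0],
    [0,0,0],
    [0,0,0],
    [0,0,0],
    [0,0,0],
    [0,0,0],
    [0,0,0],
    [0,0,0]
  ],
  "grip_force": 70
}}

```text
t: 6.05
ee_pos: [543.5, 62.0, 251.8]
orientation: [-90.0, -0.0, -90.4]
ft_force: [5.1, -0.3, -4.7]
grip_width: 23.9
```

```bash
python3 - <<'E'
from h import *
s=observe();print(s["t"],s["ee_pos"],s["orientation"],s["ft_force"],s["grip_width"])
g=shot("side","s5",(280,160,370,285),6)
E
```

```text
6.05 [543.52388415  62.03523324 251.81251099] [-8.99944618e+01 -2.33151789e-04 -9.04367805e+01] [ 5.0995241  -0.34133371 -4.65968476] 23.854648196316408
```

View pics/s5.png

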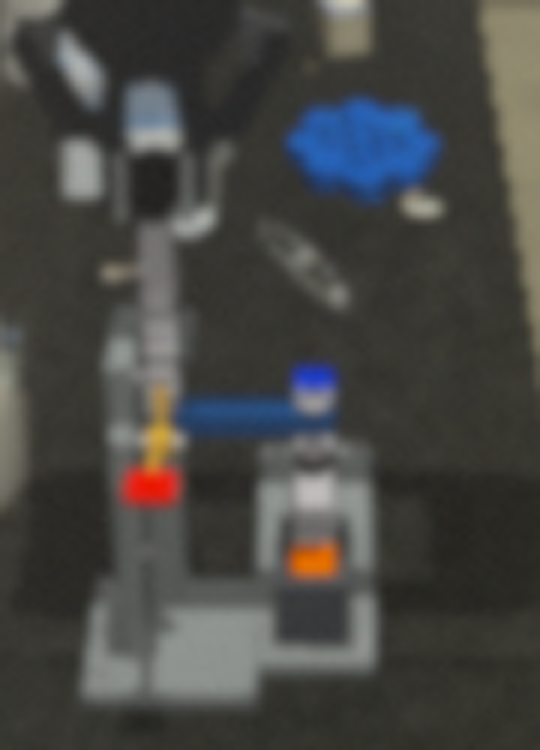

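>>> {"op": "apply_moves", "data": {
  "claw": [0.1,0.1,0.1,0.6,1,1,1,1,1],
  "delta_pos": [
    [0,0,-2],
    [0,0,-2],
    [0,0,-1],
    [0,0,0],
    [0,0,0],
    [0,0,10],
    [0,0,25],
    [0,0,30],
    [0,0,0]
  ],
  "dr": [
    [0,0,0],
    [0,0,0],
    [0,0,0],
    [0,0,0],
    [0,0,0],
    [0,0,0],
    [0,0,0],
    [0,0,0],
    [0,0,0]
  ]
}}

```text
t: 7.22
ee_pos: [544.7, 62.1, 316.7]
orientation: [-89.6, 0.0, -90.4]
ft_force: [0.3, -0.6, -1.1]
grip_width: 85.5
```

```bash
python3 - <<'E'
from h import *
s=observe();print(s["t"],s["ee_pos"],s["orientation"],s["ft_force"],s["grip_width"])
g=shot("side","s6",(280,160,370,285),6)
E
```

```text
7.225 [544.6699602   62.12982503 316.7488294 ] [-8.96485057e+01  1.10547381e-02 -9.04294552e+01] [ 0.31483207 -0.59225431 -1.06940107] 85.52093993578164
```

View pics/s6.png

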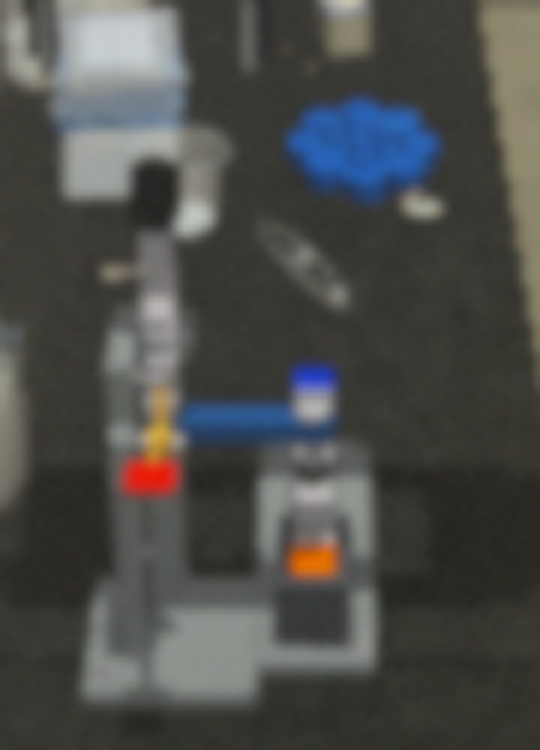

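>>> {"op": "apply_moves", "data": {
  "claw": [1,1,1,1,1,1,1,1,1,1,1],
  "delta_pos": [
    [-25,-28,0],
    [-25,-28,0],
    [-25,-27,-20],
    [0,0,-45],
    [0,0,-50],
    [0,0,-50],
    [0,0,-45],
    [0,0,-35],
    [0,0,-25],
    [0,0,0],
    [0,0,0]
  ],
  "dr": [
    [0,0,0],
    [0,0,0],
    [0,0,0],
    [0,0,0],
    [0,0,0],
    [0,0,0],
    [0,0,0],
    [0,0,0],
    [0,0,0],
    [0,0,0],
    [0,0,0]
  ]
}}

```text
t: 8.65
ee_pos: [468.5, -21.0, 43.3]
orientation: [-90.0, -0.0, -90.4]
ft_force: [0.1, 0.2, 0.9]
grip_width: 85.5
```

```bash
python3 - <<'E'
from h import *
s=observe();print(s["t"],s["ee_pos"],s["orientation"],s["ft_force"],s["grip_width"])
g=shot("side","s7",(280,160,370,285),6)
print(((proj(g,[s["ee_pos"]])+.5-[280,160])*6))
E
```

```text
8.65 [468.52949561 -20.98576791  43.32025041] [-8.99785177e+01 -3.12601404e-03 -9.04345557e+01] [0.07965827 0.19466431 0.91545113] 85.53553487397654
[[313.83352998 477.93912644]]
```

View pics/s7.png

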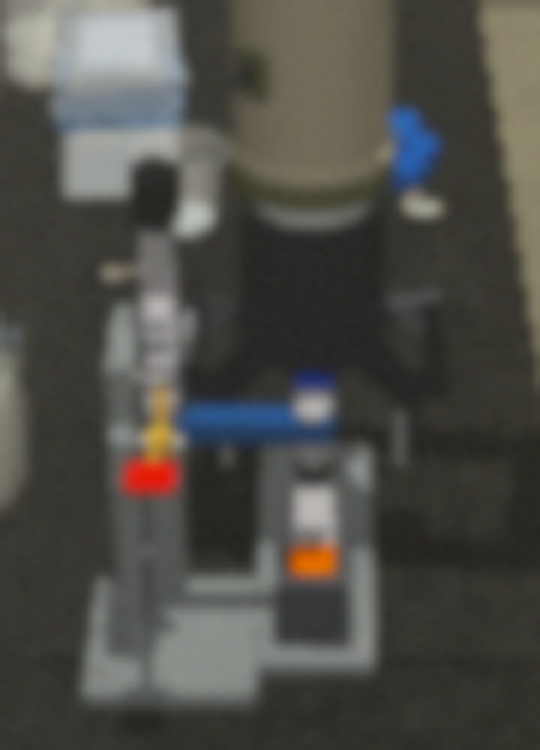

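>>> {"op": "apply_moves", "data": {
  "claw": [1,1,0.1,0.1,0.1,0.1,0.1,0.1,0.1],
  "delta_pos": [
    [0,0,-10],
    [0,0,-5],
    [0,0,0],
    [0,0,0],
    [0,0,0],
    [0,0,0],
    [0,0,0],
    [0,0,0],
    [0,0,0]
  ],
  "dr": [
    [0,0,0],
    [0,0,0],
    [0,0,0],
    [0,0,0],
    [0,0,0],
    [0,0,0],
    [0,0,0],
    [0,0,0],
    [0,0,0]
  ],
  "grip_force": 50
}}

```text
t: 9.82
ee_pos: [468.6, -21.0, 28.0]
orientation: [-90.0, -0.0, -90.4]
ft_force: [-1.0, -0.2, 5.5]
grip_width: 21.1
```

```bash
python3 - <<'E'
from h import *
s=observe();print(s["t"],s["ee_pos"],s["orientation"],s["ft_force"],s["grip_width"])
E
```

```text
9.825 [468.57325983 -20.97967079  27.97036136] [-8.99669000e+01 -5.13776729e-03 -9.04309680e+01] [-1.03400383 -0.20930206  5.47558824] 21.066908401273828
```

>>> {"op": "apply_moves", "data": {
  "claw": [0.45,0.45,0.45,0.45,0.1,0.1,0.1,0.1,0.1,0.1],
  "delta_pos": [
    [0,0,0],
    [0,0,0],
    [0,0,10],
    [0,0,5.5],
    [0,0,0],
    [0,0,0],
    [0,0,0],
    [0,0,0],
    [0,0,0],
    [0,0,10]
  ],
  "dr": [
    [0,0,0],
    [0,0,0],
    [0,0,0],
    [0,0,0],
    [0,0,0],
    [0,0,0],
    [0,0,0],
    [0,0,0],
    [0,0,0],
    [0,0,0]
  ],
  "grip_force": 60
}}

```text
t: 11.08
ee_pos: [467.2, -20.8, 52.5]
orientation: [-90.1, 0.0, -90.4]
ft_force: [0.3, -0.8, -4.1]
grip_width: 19.9
```

>>> {"op": "apply_moves", "data": {
  "claw": [0.1,0.1,0.1,0.1],
  "delta_pos": [
    [0,0,10],
    [0,0,8],
    [0,0,0],
    [0,0,0]
  ],
  "dr": [
    [0,0,0],
    [0,0,0],
    [0,0,0],
    [0,0,0]
  ]
}}

```text
t: 11.58
ee_pos: [468.1, -20.9, 71.0]
orientation: [-90.0, 0.0, -90.4]
ft_force: [0.5, 0.4, -3.6]
grip_width: 20.0
```

```bash
python3 - <<'E'
from h import *
s=observe();print(s["t"],s["ee_pos"],s["orientation"],s["ft_force"],s["ft_torque"],s["grip_width"])
g=shot("side","s8",(280,160,370,285),6)
E
```

```text
11.575 [468.09772619 -20.90771619  70.95087525] [-9.00131335e+01  1.49923200e-03 -9.04330188e+01] [ 0.46502865  0.37569932 -3.60007629] [ 0.00250293  0.01915323 -0.00884039] 20.004701104443964
```

View pics/s8.png

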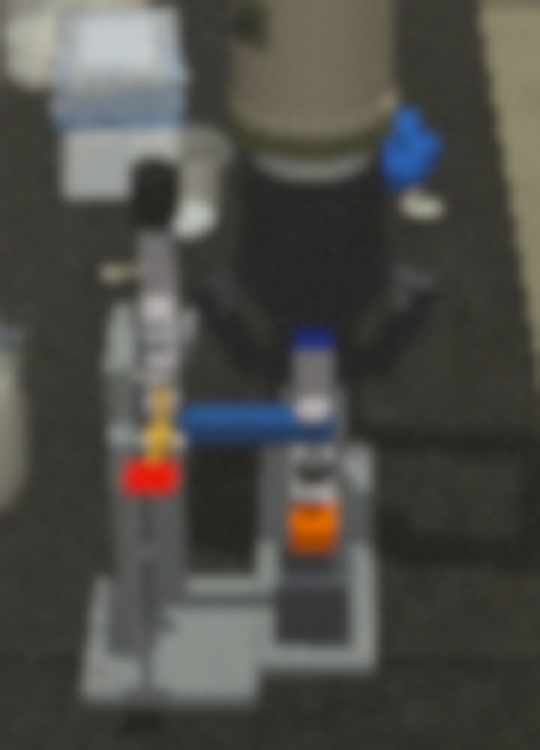

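>>> {"op": "apply_moves", "data": {
  "claw": [0.1,0.1,0.1,0.1,0.1,0.1,0.1,0.1,0.1,0.1,0.1,0.1],
  "delta_pos": [
    [0,-15,0],
    [0,-30,0],
    [0,-35,5],
    [0,-30,10],
    [2,-20,10],
    [2,-15,0],
    [2,-10,0],
    [2,-10,0],
    [2,-5,0],
    [0,0,0],
    [0,0,0],
    [0,0,0]
  ],
  "dr": [
    [0,0,0],
    [0,0,0],
    [0,0,0],
    [0,0,10],
    [0,0,10],
    [0,0,10],
    [0,0,10],
    [0,0,10],
    [0,0,10],
    [0,0,10],
    [0,0,10],
    [0,0,10]
  ]
}}

```text
t: 13.12
ee_pos: [477.8, -191.7, 95.7]
orientation: [-90.0, 0.0, -0.1]
ft_force: [0.6, 0.6, -3.4]
grip_width: 20.0
```

>>> {"op": "apply_moves", "data": {
  "claw": [0.1,0.1,0.1,0.1,0.1],
  "delta_pos": [
    [0,0,-30],
    [0,0,-30],
    [0,0,-20],
    [0,0,0],
    [0,0,0]
  ],
  "dr": [
    [0,0,0],
    [0,0,0],
    [0,0,0],
    [0,0,0],
    [0,0,0]
  ]
}}

```text
t: 13.75
ee_pos: [478.6, -191.6, 16.9]
orientation: [-90.0, -0.0, -0.5]
ft_force: [0.8, -0.1, -2.9]
grip_width: 20.1
```

```bash
python3 - <<'E'
from h import *
s=observe();print(s["t"],s["ee_pos"],s["orientation"],s["ft_force"],s["ft_torque"],s["grip_width"],s["joint_positions"])
g=shot("side","s9",(270,130,390,285),5)
E
```

```text
13.75 [ 478.61093573 -191.60531203   16.86648867] [-9.00257648e+01 -3.80968449e-02 -4.51478275e-01] [ 0.83908434 -0.08255356 -2.86989425] [ 0.04536907 -0.0184157  -0.00121861] 20.1426149087274 [-2.75136620e+01  7.06114355e+00  1.09522233e+02 -6.27733092e-03
  6.33709762e+01 -1.17059364e+02]
```

View pics/s9.png

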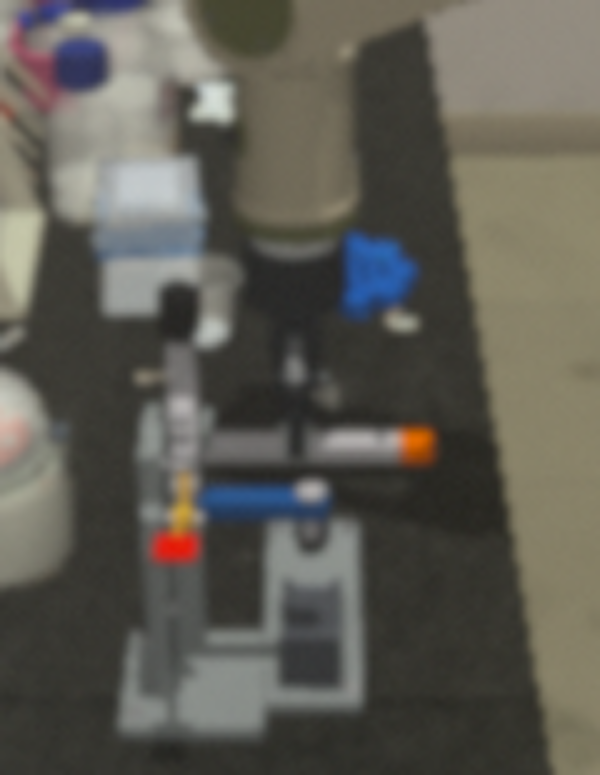

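>>> {"op": "apply_moves", "data": {
  "claw": [0.1,0.1,0.1,0.1,0.1,0.1],
  "delta_pos": [
    [0,8,-6],
    [0,4,-4],
    [0,0,-2],
    [0,0,-1],
    [0,0,0],
    [0,0,0]
  ],
  "dr": [
    [0,0,0],
    [0,0,0],
    [0,0,0],
    [0,0,0],
    [0,0,0],
    [0,0,0]
  ]
}}

```text
t: 14.55
ee_pos: [478.5, -178.5, 4.4]
orientation: [-90.0, 0.0, -0.4]
ft_force: [-7.0, 5.1, 11.2]
grip_width: 19.9
```

>>> {"op": "apply_moves", "data": {
  "claw": [0.7,0.7,0.7,0.7,0.7,0.7,0.7,0.7,0.7,0.7,0.7,0.7],
  "delta_pos": [
    [0,0,0.5],
    [0,0,0],
    [0,0,0],
    [0,0,25],
    [0,0,25],
    [0,0,0],
    [0,0,0],
    [0,0,0],
    [0,0,0],
    [0,0,0],
    [0,0,0],
    [0,0,0]
  ],
  "dr": [
    [0,0,0],
    [0,0,0],
    [0,0,0],
    [0,0,0],
    [0,0,-10],
    [0,0,-10],
    [0,0,-10],
    [0,0,-10],
    [0,0,-10],
    [0,0,-10],
    [0,0,-10],
    [0,0,-10]
  ]
}}

```text
t: 16.05
ee_pos: [478.3, -179.0, 53.6]
orientation: [-90.0, -0.0, -80.8]
ft_force: [0.1, 0.7, -0.3]
grip_width: 59.8
```

>>> {"op": "apply_moves", "data": {
  "claw": [0.7,0.7,0.7,0.7,0.7,0.7,0.7,0.7,0.7,0.7,0.7,0.7],
  "delta_pos": [
    [0,0,0],
    [0,0,0],
    [0,0,0],
    [0,0,0],
    [0,0,0],
    [0,0,0],
    [0,0,0],
    [0,0,0],
    [0,0,0],
    [0,0,0],
    [0,0,0],
    [0,0,0]
  ],
  "dr": [
    [0,0,-10],
    [0,0,-10],
    [0,0,-10],
    [0,0,-10],
    [0,0,-10],
    [0,0,-10],
    [0,0,-10],
    [0,0,-10],
    [0,0,-10],
    [0,0,-10],
    [0,0,0],
    [0,0,0]
  ]
}}

```text
t: 17.55
ee_pos: [478.3, -179.0, 53.6]
orientation: [-90.0, -0.0, 179.8]
ft_force: [0.0, 0.2, -0.6]
grip_width: 59.5
```

```bash
python3 - <<'E'
from h import *
s=observe();print(s["t"],s["ee_pos"],s["orientation"],s["ft_force"],s["ft_torque"],s["grip_width"],s["joint_positions"])
g=shot("side","s10",(270,130,390,285),5)
f=shot("top","t10",(240,140,400,250),5)
print(((proj(f,[s["ee_pos"]*[1,1,0]+[0,0,14]])+.5-[240,140])*5),((proj(g,[s["ee_pos"]*[1,1,0]+[0,0,14]])+.5-[270,130])*5))
E
```

```text
17.55 [ 478.26057647 -178.95271351   53.60646388] [-9.00006574e+01 -4.85620744e-04  1.79792291e+02] [ 0.01288837  0.20569862 -0.55104804] [ 0.02855232 -0.02382682  0.01742916] 59.48884230495834 [-2.62692800e+01  3.12622914e+00  1.09321652e+02  4.08123789e-04
  6.75528438e+01  6.39382736e+01]
[[546.86468632 332.31599978]] [[297.45146395 461.14862389]]
```

View pics/s10.png

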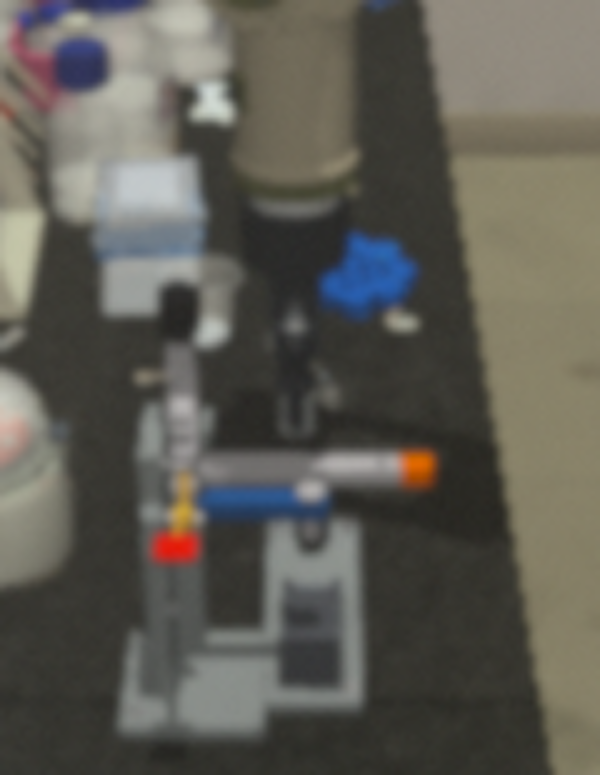

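View pics/t10.png

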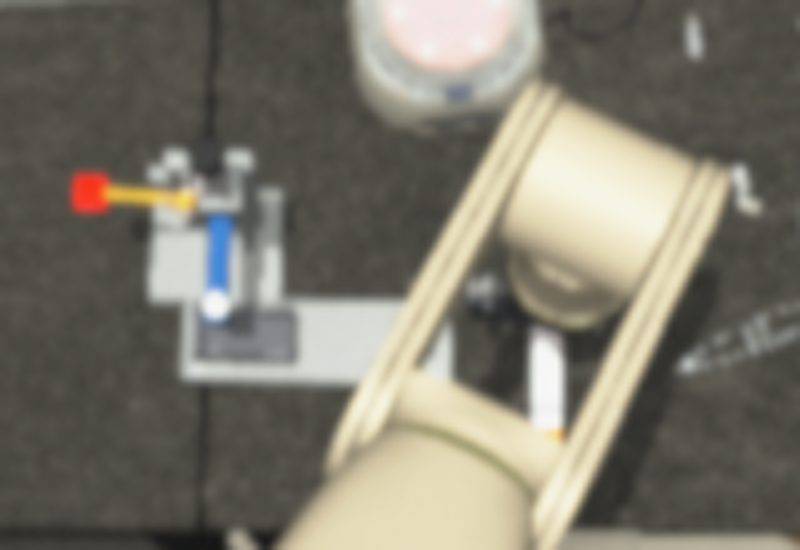

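>>> {"op": "apply_moves", "data": {
  "claw": [0.7,0.7,0.7,0.7,0.7,0.1,0.1,0.1,0.1,0.1,0.1],
  "delta_pos": [
    [0,0,-20],
    [0,0,-18],
    [0,0,-8],
    [0,0,-3],
    [0,0,0],
    [0,0,0],
    [0,0,0],
    [0,0,0],
    [0,0,0],
    [0,0,0],
    [0,0,0]
  ],
  "dr": [
    [0,0,0],
    [0,0,0],
    [0,0,0],
    [0,0,0],
    [0,0,0],
    [0,0,0],
    [0,0,0],
    [0,0,0],
    [0,0,0],
    [0,0,0],
    [0,0,0]
  ]
}}

```text
t: 19.02
ee_pos: [478.8, -179.2, 5.4]
orientation: [-90.0, 0.1, 179.6]
ft_force: [-0.8, 0.7, 7.0]
grip_width: 19.9
```

>>> {"op": "apply_moves", "data": {
  "claw": [0.1,0.1,0.1,0.1,0.1,0.1,0.1],
  "delta_pos": [
    [0,0,5],
    [0,0,20],
    [0,0,30],
    [0,0,25],
    [0,0,15],
    [0,0,0],
    [0,0,0]
  ],
  "dr": [
    [0,0,0],
    [0,0,0],
    [0,0,0],
    [0,0,0],
    [0,0,0],
    [0,0,0],
    [0,0,0]
  ]
}}

```text
t: 19.9
ee_pos: [477.4, -178.6, 98.3]
orientation: [-90.0, -0.1, 179.6]
ft_force: [-0.1, -0.1, -4.7]
grip_width: 20.2
```

```bash
python3 - <<'E'
from h import *
s=observe();print(s["t"],s["ee_pos"],s["orientation"],s["ft_force"],s["ft_torque"],s["grip_width"])
g=shot("side","s11",(270,130,390,285),5)
E
```

```text
19.9 [ 477.44726979 -178.56600394   98.31573127] [-9.00471514e+01 -1.00414577e-01  1.79566219e+02] [-0.06223866 -0.08028647 -4.69406759] [ 0.0192764   0.032817   -0.01085883] 20.16177798463748
```

View pics/s11.png

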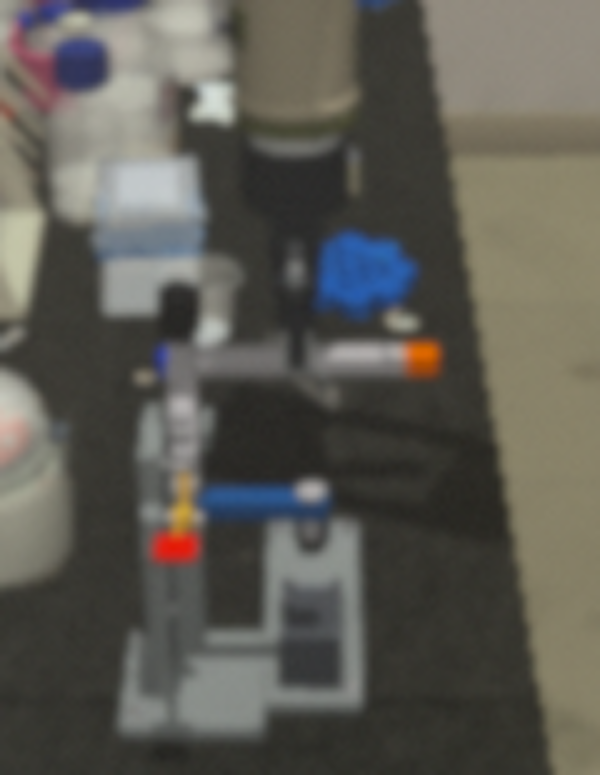

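>>> {"op": "apply_moves", "data": {
  "claw": [0.1,0.1,0.1,0.1,0.1,0.1,0.1,0.1,0.1,0.1,0.1],
  "delta_pos": [
    [0,0,0],
    [0,0,0],
    [0,0,0],
    [-1,0,0],
    [-2,0,0],
    [-2,0,0],
    [-2,0,-5],
    [-1,0,-10],
    [0,0,-12],
    [0,0,0],
    [0,0,0]
  ],
  "dr": [
    [0,0,10],
    [0,0,10],
    [0,0,10],
    [0,0,10],
    [0,0,10],
    [0,0,10],
    [0,0,10],
    [0,0,10],
    [0,0,10],
    [0,0,0],
    [0,0,0]
  ]
}}

```text
t: 21.32
ee_pos: [470.0, -178.8, 72.4]
orientation: [-90.0, 0.0, -90.7]
ft_force: [-0.2, 0.1, -3.9]
grip_width: 20.0
```

```bash
python3 - <<'E'
from h import *
s=observe();print(s["t"],s["ee_pos"],s["orientation"],s["ft_force"],s["ft_torque"],s["grip_width"])
g=shot("side","s12",(270,130,390,285),5)
f=shot("top","t12",(240,140,400,250),5)
E
```

```text
21.325 [ 470.03049797 -178.79823134   72.35071254] [-9.00428239e+01  2.07422276e-02 -9.06568130e+01] [-0.16643093  0.11171759 -3.90149107] [-0.05437569  0.02720382  0.02254844] 20.000531082585635
```

View pics/s12.png

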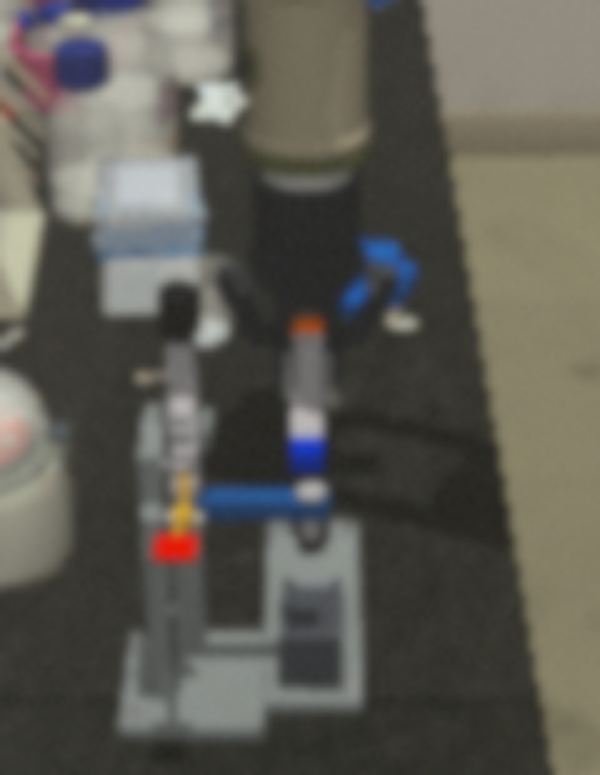

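View pics/t12.png

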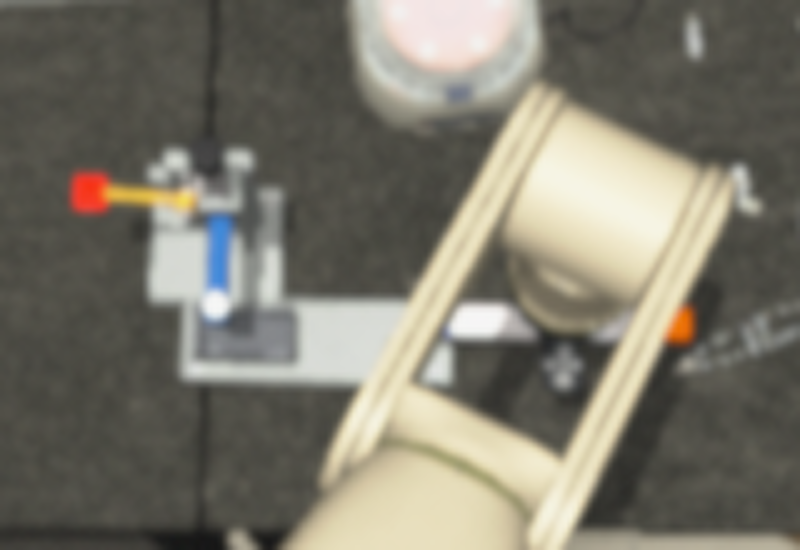

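>>> {"op": "apply_moves", "data": {
  "claw": [0.1,0.1,0.1,0.1,0.1,0.1,0.1,0.1],
  "delta_pos": [
    [0,15,0],
    [0,30,0],
    [-1,35,0],
    [0,35,0],
    [0,25,0],
    [0,13,0],
    [0,0,0],
    [0,0,0]
  ],
  "dr": [
    [0,0,0],
    [0,0,0],
    [0,0,0],
    [0,0,0],
    [0,0,0],
    [0,0,0],
    [0,0,0],
    [0,0,0]
  ]
}}

```text
t: 22.42
ee_pos: [469.4, -26.5, 72.8]
orientation: [-90.0, -0.0, -90.5]
ft_force: [-0.4, 0.1, -4.2]
grip_width: 20.2
```

```bash
python3 - <<'E'
from h import *
s=observe();print(s["t"],s["ee_pos"],s["orientation"],s["ft_force"],s["ft_torque"],s["grip_width"])
g=shot("side","s13",(290,195,350,280),8)
f=shot("top","t13",(240,160,350,225),7)
E
```

```text
22.425 [469.40182985 -26.49836985  72.77642763] [-8.99840476e+01 -2.27896643e-02 -9.04542370e+01] [-0.43967951  0.082852   -4.1819042 ] [ 0.0225916  -0.00892845 -0.02017535] 20.216105769175606
```

View pics/s13.png

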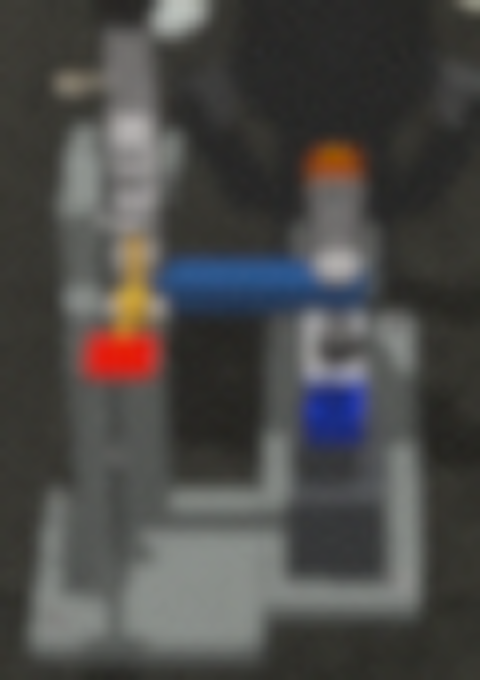

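View pics/t13.png

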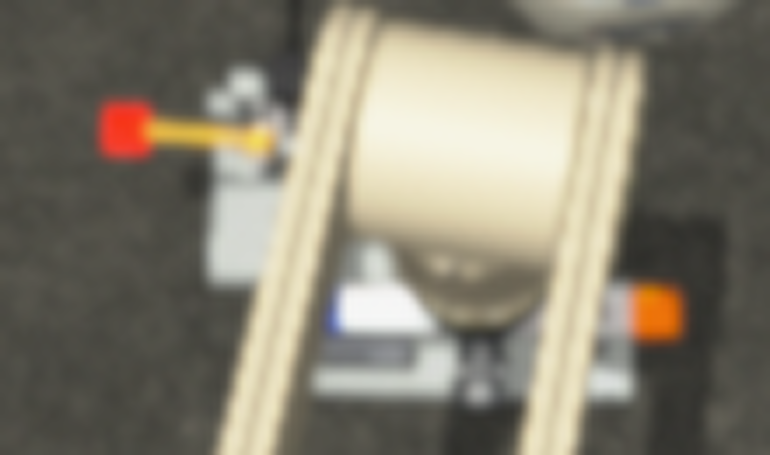

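>>> {"op": "apply_moves", "data": {
  "claw": [0.1,0.1,0.1,0.1,0.1,0.1,0.1,0.1],
  "delta_pos": [
    [0,0,-8],
    [0,0,-8],
    [0,0,-5],
    [0,0,-3],
    [0,0,-2],
    [0,0,-1],
    [0,0,0],
    [0,0,0]
  ],
  "dr": [
    [0,0,0],
    [0,0,0],
    [0,0,0],
    [0,0,0],
    [0,0,0],
    [0,0,0],
    [0,0,0],
    [0,0,0]
  ]
}}

```text
t: 23.52
ee_pos: [469.4, -25.9, 45.8]
orientation: [-90.0, -0.0, -90.4]
ft_force: [0.5, 0.3, -3.6]
grip_width: 19.9
```

```bash
python3 - <<'E'
from h import *
s=observe();print(s["t"],s["ee_pos"],s["orientation"],s["ft_force"],s["ft_torque"],s["grip_width"])
g=shot("side","s14",(290,195,350,280),8)
E
```

```text
23.525 [469.39518095 -25.94283502  45.81041141] [-8.99819590e+01 -2.54603311e-03 -9.04317376e+01] [ 0.45948199  0.30440373 -3.61623813] [0.05610655 0.05075483 0.00680521] 19.92863599972645
```

View pics/s14.png

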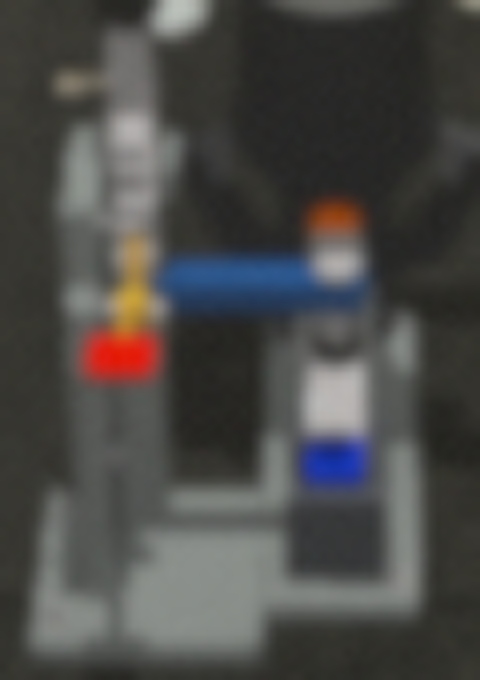

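>>> {"op": "apply_moves", "data": {
  "claw": [0.1,0.1,0.1,0.1],
  "delta_pos": [
    [0,0,-1],
    [0,0,-1],
    [0,0,0],
    [0,0,0]
  ],
  "dr": [
    [0,0,0],
    [0,0,0],
    [0,0,0],
    [0,0,0]
  ]
}}

```text
t: 24.08
ee_pos: [469.6, -26.0, 45.4]
orientation: [-90.0, -0.0, -90.4]
ft_force: [-8.8, 1.2, 16.2]
grip_width: 20.3
```

>>> {"op": "apply_moves", "data": {
  "claw": [0.1,0.1,0.1,0.1,0.1],
  "delta_pos": [
    [0,0,1],
    [0,2,0],
    [0,1,0],
    [0,0,0],
    [0,0,0]
  ],
  "dr": [
    [0,0,0],
    [0,0,0],
    [0,0,0],
    [0,0,0],
    [0,0,0]
  ]
}}

```text
t: 24.7
ee_pos: [470.3, -23.4, 45.5]
orientation: [-89.9, -0.0, -90.4]
ft_force: [-0.7, -4.4, 5.5]
grip_width: 19.5
```

>>> {"op": "apply_moves", "data": {
  "claw": [0.1,0.1,0.1],
  "delta_pos": [
    [0,1,0.5],
    [0,0,0],
    [0,0,0]
  ],
  "dr": [
    [0,0,0],
    [0,0,0],
    [0,0,0]
  ]
}}

```text
t: 25.08
ee_pos: [469.7, -21.9, 45.4]
orientation: [-89.9, -0.0, -90.4]
ft_force: [1.5, -2.7, 4.4]
grip_width: 20.4
```

>>> {"op": "apply_moves", "data": {
  "claw": [0.1,0.1,0.1],
  "delta_pos": [
    [0,1,0],
    [0,0,0],
    [0,0,0]
  ],
  "dr": [
    [0,0,0],
    [0,0,0],
    [0,0,0]
  ]
}}

```text
t: 25.45
ee_pos: [469.6, -21.1, 45.4]
orientation: [-90.0, -0.0, -90.4]
ft_force: [1.4, -4.2, 5.1]
grip_width: 20.0
```

>>> {"op": "apply_moves", "data": {
  "claw": [0.1,0.1,0.1],
  "delta_pos": [
    [0,1,0],
    [0,0,0],
    [0,0,0]
  ],
  "dr": [
    [0,0,0],
    [0,0,0],
    [0,0,0]
  ]
}}

```text
t: 25.82
ee_pos: [469.5, -20.2, 45.4]
orientation: [-90.0, -0.0, -90.4]
ft_force: [1.0, -3.6, 4.7]
grip_width: 20.2
```

>>> {"op": "apply_moves", "data": {
  "claw": [0.1,0.1,0.1],
  "delta_pos": [
    [0,1,0],
    [0,0,0],
    [0,0,0]
  ],
  "dr": [
    [0,0,0],
    [0,0,0],
    [0,0,0]
  ]
}}

```text
t: 26.2
ee_pos: [469.5, -19.2, 45.4]
orientation: [-90.0, -0.0, -90.4]
ft_force: [-0.2, -4.4, 5.9]
grip_width: 20.0
```

>>> {"op": "apply_moves", "data": {
  "claw": [0.1,0.1,0.1],
  "delta_pos": [
    [0,1,0],
    [0,0,0],
    [0,0,0]
  ],
  "dr": [
    [0,0,0],
    [0,0,0],
    [0,0,0]
  ]
}}

```text
t: 26.58
ee_pos: [469.5, -18.6, 45.4]
orientation: [-90.0, -0.1, -90.4]
ft_force: [-0.2, -7.1, 6.5]
grip_width: 20.0
```

>>> {"op": "apply_moves", "data": {
  "claw": [0.1,0.1,0.1],
  "delta_pos": [
    [0,1,0],
    [0,0,0],
    [0,0,0]
  ],
  "dr": [
    [0,0,0],
    [0,0,0],
    [0,0,0]
  ]
}}

```text
t: 26.95
ee_pos: [469.4, -18.6, 45.4]
orientation: [-90.0, -0.2, -90.4]
ft_force: [-0.5, -11.4, 3.8]
grip_width: 20.3
```

```bash
python3 - <<'E'
from h import *
s=observe();print(s["t"],s["ee_pos"],s["orientation"],s["ft_force"],s["ft_torque"],s["grip_width"])
g=shot("side","s15",(290,195,350,280),8)
f=shot("top","t15",(240,160,350,225),7)
E
```

```text
26.95 [469.43597938 -18.55199118  45.41191945] [-89.9817622   -0.16209835 -90.43728653] [ -0.47033206 -11.37428428   3.80987092] [-1.92737409 -0.02848959 -0.05474228] 20.27000861253847
```

View pics/s15.png

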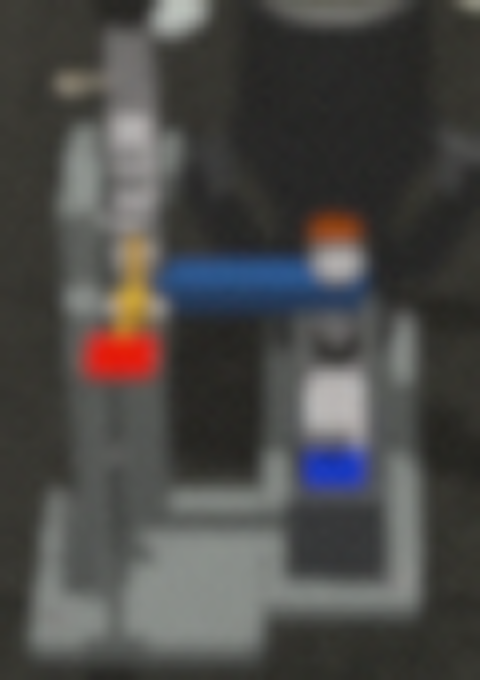

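View pics/t15.png

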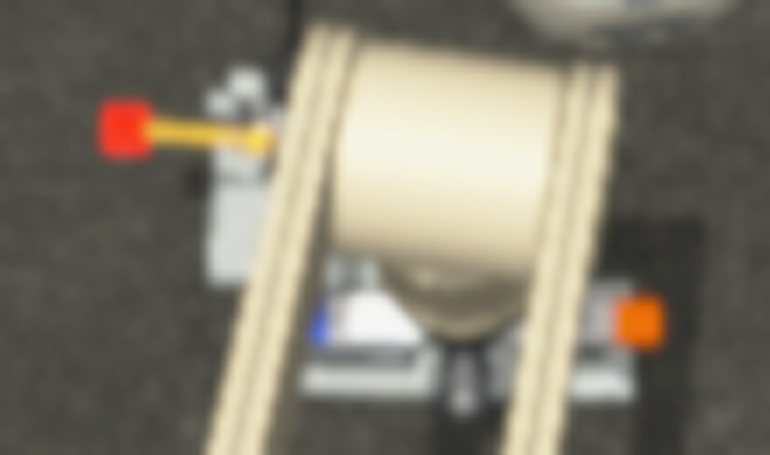

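>>> {"op": "apply_moves", "data": {
  "claw": [0.1,0.1,0.4,0.4,0.4,0.6,1,1,1,1],
  "delta_pos": [
    [0,-1,0],
    [0,0,0],
    [0,0,0],
    [0,0,0],
    [0,0,5],
    [0,0,15],
    [0,0,30],
    [0,0,40],
    [0,-20,40],
    [0,-20,40]
  ],
  "dr": [
    [0,0,0],
    [0,0,0],
    [0,0,0],
    [0,0,0],
    [0,0,0],
    [0,0,0],
    [0,0,0],
    [0,0,0],
    [0,0,0],
    [0,0,0]
  ]
}}

```text
t: 28.3
ee_pos: [469.3, -58.1, 217.8]
orientation: [-89.9, -0.0, -90.4]
ft_force: [-0.7, -0.2, -0.2]
grip_width: 85.2
```

>>> {"op": "apply_moves", "data": {
  "claw": [0,0,0,0],
  "delta_pos": [
    [0,-10,50],
    [0,0,50],
    [0,0,0],
    [0,0,0]
  ],
  "dr": [
    [0,0,0],
    [0,0,0],
    [0,0,0],
    [0,0,0]
  ]
}}

```text
t: 28.8
ee_pos: [469.2, -67.8, 315.7]
orientation: [-89.9, -0.0, -90.4]
ft_force: [-0.8, -0.5, -0.6]
grip_width: 12.5
```

```bash
python3 - <<'E'
from h import *
s=observe();print(s["t"],s["ee_pos"],s["orientation"],s["ft_force"],s["ft_torque"],s["grip_width"])
g=shot("side","s16",(290,185,350,280),8)
f=shot("top","t16",(240,160,350,225),7)
E
```

```text
28.8 [469.21164211 -67.84653932 315.73478682] [-8.99428285e+01 -1.09616010e-02 -9.04282452e+01] [-0.84087692 -0.46002806 -0.62462004] [-0.00081563 -0.02658688 -0.01425966] 12.507210821236512
```

View pics/s16.png

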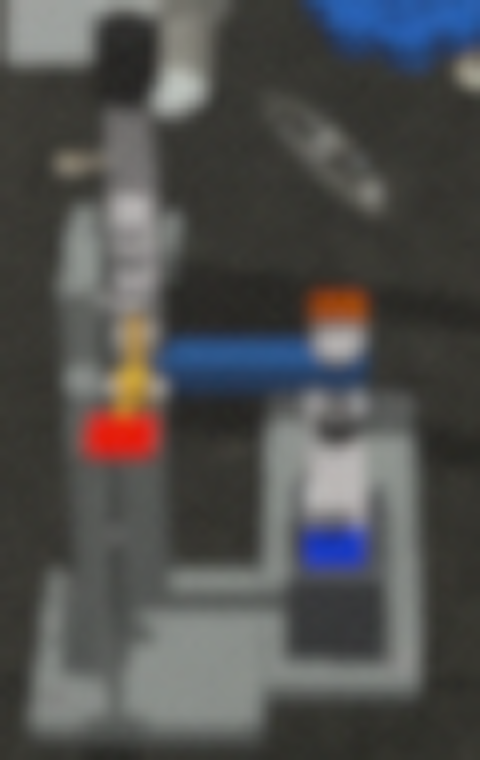

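View pics/t16.png

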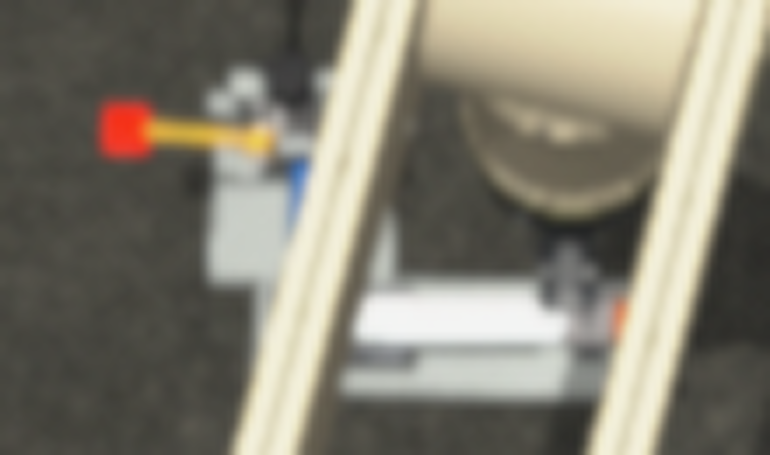

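>>> {"op": "apply_moves", "data": {
  "claw": [0,0,0,0,0,0,0,0,0,0],
  "delta_pos": [
    [5,25,15],
    [12,40,5],
    [15,45,0],
    [15,45,0],
    [15,40,0],
    [15,27,0],
    [0,0,-40],
    [0,0,-50],
    [0,0,0],
    [0,0,0]
  ],
  "dr": [
    [0,0,0],
    [0,0,0],
    [0,0,0],
    [0,0,0],
    [0,0,0],
    [0,0,0],
    [0,0,0],
    [0,0,0],
    [0,0,0],
    [0,0,0]
  ]
}}

```text
t: 30.15
ee_pos: [546.4, 154.1, 246.4]
orientation: [-90.0, 0.0, -90.4]
ft_force: [0.3, -0.5, 1.4]
grip_width: 0.2
```

>>> {"op": "apply_moves", "data": {
  "claw": [0,0,0,0,0],
  "delta_pos": [
    [0,0,-35],
    [0,0,-25],
    [0,0,-5],
    [0,0,0],
    [0,0,0]
  ],
  "dr": [
    [0,0,0],
    [0,0,0],
    [0,0,0],
    [0,0,0],
    [0,0,0]
  ]
}}

```text
t: 30.78
ee_pos: [547.5, 154.3, 182.5]
orientation: [-89.8, 0.0, -90.4]
ft_force: [-0.2, 0.9, 0.1]
grip_width: -0.1
```

```bash
python3 - <<'E'
from h import *
s=observe();print(s["t"],s["ee_pos"],s["orientation"],s["ft_force"],s["ft_torque"],s["grip_width"])
g=shot("side","s17",(275,165,365,285),6)
f=shot("top","t17",(240,160,350,225),7)
print(((proj(f,[s["ee_pos"]])+.5-[240,160])*7),((proj(g,[s["ee_pos"]])+.5-[275,165])*6))
E
```

```text
30.775 [547.512349   154.25197684 182.48932485] [-8.98116233e+01  3.51642962e-02 -9.04339469e+01] [-0.18321054  0.86903266  0.11769894] [-0.00095791 -0.00985444 -0.03251598] -0.08854730154389401
[[119.41757151 120.28762555]] [[173.690424  411.1179338]]
```

View pics/s17.png

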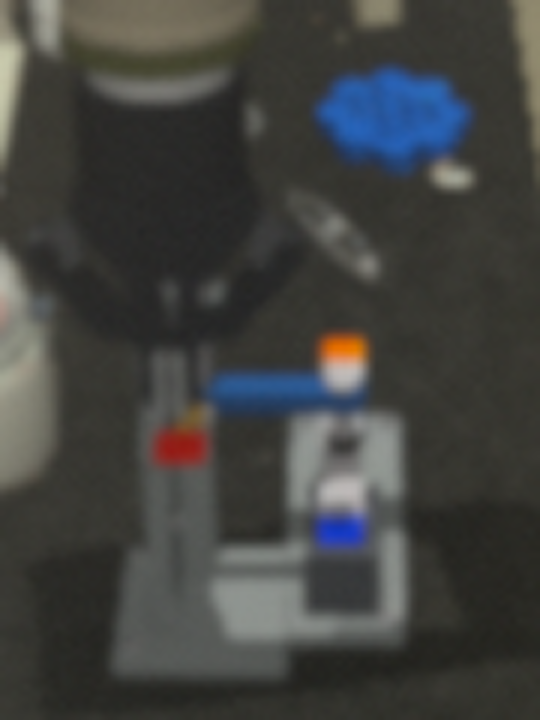

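View pics/t17.png

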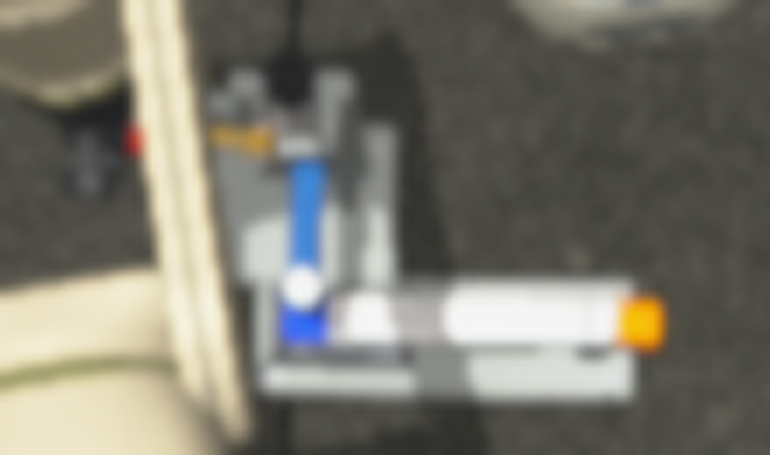

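>>> {"op": "apply_moves", "data": {
  "claw": [0,0,0,0,0],
  "delta_pos": [
    [-2,0,-8],
    [0,0,-7],
    [0,0,-5],
    [0,0,0],
    [0,0,0]
  ],
  "dr": [
    [0,0,0],
    [0,0,0],
    [0,0,0],
    [0,0,0],
    [0,0,0]
  ]
}}

```text
t: 31.5
ee_pos: [544.3, 154.2, 160.2]
orientation: [-90.0, 0.0, -90.4]
ft_force: [-1.2, 2.4, 2.7]
grip_width: 0.1
```

>>> {"op": "apply_moves", "data": {
  "claw": [0,0,0,0,0,0,0,0,0,0,0,0],
  "delta_pos": [
    [0,0,-5],
    [0,0,-5],
    [0,0,-5],
    [0,0,-4],
    [0,0,0],
    [0,0,0],
    [0,0,0],
    [0,0,0],
    [0,0,0],
    [0,0,0],
    [0,0,0],
    [0,0,0]
  ],
  "dr": [
    [0,0,0],
    [0,0,0],
    [0,0,0],
    [0,0,0],
    [0,0,0],
    [0,0,0],
    [0,0,0],
    [0,0,0],
    [0,0,0],
    [0,0,0],
    [0,0,0],
    [0,0,0]
  ]
}}

```text
t: 33.0
ee_pos: [544.2, 154.0, 141.1]
orientation: [-90.0, -0.0, -90.4]
ft_force: [-0.4, -1.7, 2.4]
grip_width: -0.2
```

```bash
python3 - <<'E'
from h import *
s=observe();print(s["t"],s["ee_pos"],s["orientation"],s["ft_force"],s["ft_torque"],s["grip_width"])
g=shot("side","s18",(275,165,365,285),6)
f=shot("top","t18",(240,160,350,225),7)
E
```

```text
33.0 [544.21438036 153.97680973 141.06904777] [-9.00079274e+01 -8.66769329e-03 -9.04340522e+01] [-0.39121346 -1.65174025  2.36294491] [-0.16611508  0.03653121  0.00758405] -0.2463578053742843
```

View pics/s18.png

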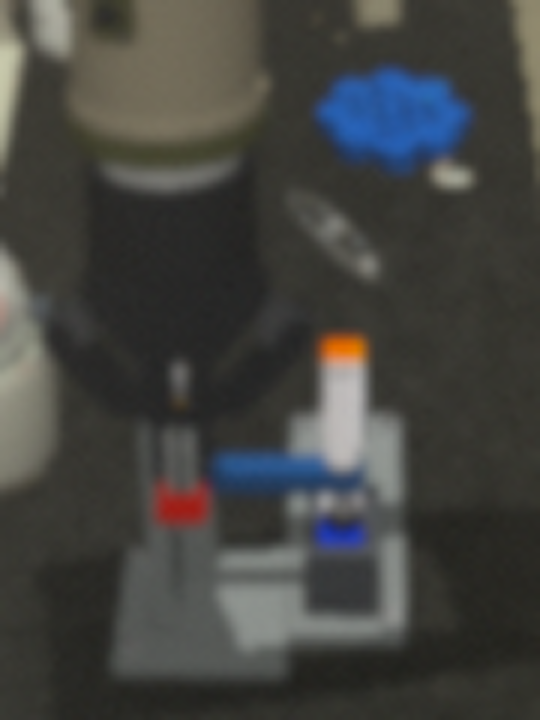

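View pics/t18.png

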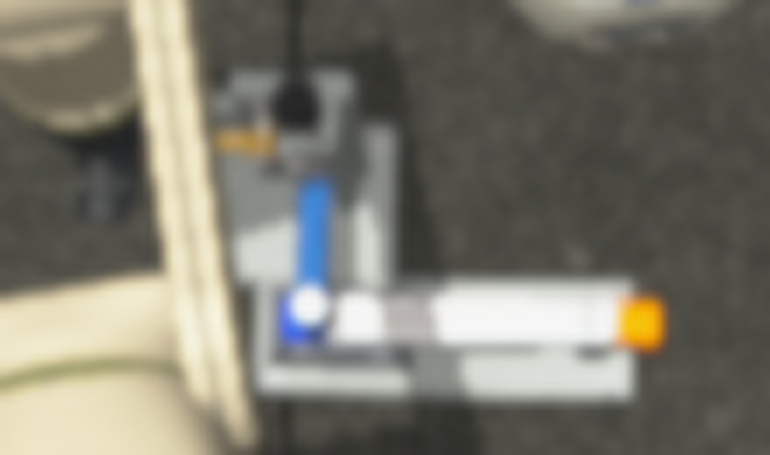

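>>> {"op": "apply_moves", "data": {
  "claw": [0,0,0,0,0,0,0,0,0,0,0,0],
  "delta_pos": [
    [0,0,0],
    [0,0,0],
    [0,0,0],
    [0,0,0],
    [0,0,5],
    [0,0,8],
    [0,0,10],
    [0,0,20],
    [0,0,40],
    [0,0,50],
    [0,0,40],
    [0,0,0]
  ],
  "dr": [
    [0,0,0],
    [0,0,0],
    [0,0,0],
    [0,0,0],
    [0,0,0],
    [0,0,0],
    [0,0,0],
    [0,0,0],
    [0,0,0],
    [0,0,0],
    [0,0,0],
    [0,0,0]
  ]
}}

```text
t: 34.6
ee_pos: [546.0, 154.6, 320.3]
orientation: [-89.5, 0.1, -90.4]
ft_force: [0.0, -0.2, -0.4]
grip_width: -0.2
```

>>> {"op": "apply_moves", "data": {
  "claw": [0,0,0,0,0,0],
  "delta_pos": [
    [0,30,10],
    [0,40,0],
    [0,40,0],
    [0,40,0],
    [0,0,0],
    [0,0,0]
  ],
  "dr": [
    [0,0,0],
    [0,0,0],
    [0,0,0],
    [0,0,0],
    [0,0,0],
    [0,0,0]
  ]
}}

```text
t: 35.35
ee_pos: [543.9, 303.7, 323.6]
orientation: [-90.1, -0.0, -90.4]
ft_force: [-0.5, -0.4, 0.2]
grip_width: -0.4
```

```bash
python3 - <<'E'
from h import *
s=observe();print(s["t"],s["ee_pos"],s["ft_force"])
g=shot("side","s19",(275,165,365,285),6)
f=shot("top","t19",(180,140,420,245),3)
E
```

```text
35.35 [543.94317194 303.71514726 323.55379246] [-0.48982763 -0.37402516  0.18701707]
```

View pics/s19.png

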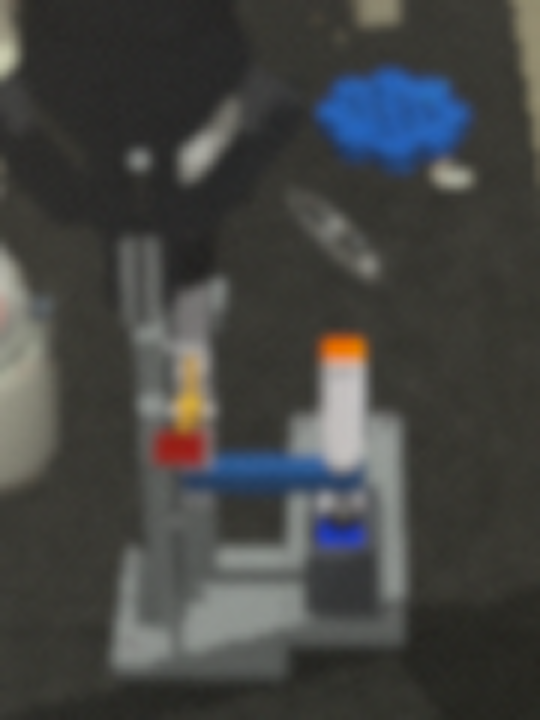

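View pics/t19.png

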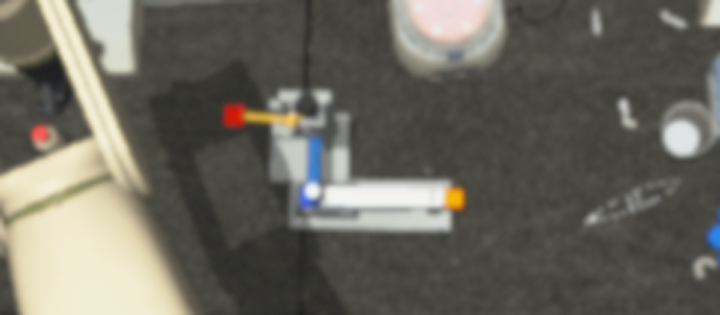

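```bash
python3 -c "
from station import *
print(close_job())"
```

```text
the job is handed in; nothing more can be done
None
```

The job is done and handed in at about 35 s of the 69 s allowed.

- **Hold-down arm:** I gripped the knob, lifted the arm about 54 mm and let go. It stayed up on the pawl; I measured roughly 49 mm in the picture, which fits four clicks.
- **Turning the bar:** The wrist's range does not allow a half turn in one grip. I set the bar down on clear bench beside the stand at 90°, took it again with the gripper turned, and finished the turn.
- **Placing the bar:** I lowered it into the channel and onto the outer rest, then pushed it towards the stop until it no longer moved (about 11 N).
- **Lowering the foot:** I pressed the red lever down about 24 mm and held it for roughly 1.5 s, until the pictures showed the foot at rest on the bar. Then I let go.

**Last checks:** The pictures show the blue end under the foot and the arm back at its starting height. The lever is up again and the robot is clear of everything. The bar's outer end shows in the same place as at the start, within about a pixel (3–4 mm).

**What disagreed:** The bar met the stop about 2.5 mm further along than my stand fit predicted. That is within the camera error and any offset in where I gripped the bar. I did not move or touch the bystanders that were in view. The white vial and the marker were hidden by the arm in the last picture.

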